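# Mount a laminating roller on its axle

### The job

Take the roller axle by its black grip, push it through the roller lying in the loading cradle until the axle's stop collar beds against the roller, and press firmly there for a moment, with about 12 N and never over 16 N. Then lift the roller out on the axle without touching the roller itself, and gently lay the axle in the notches of the white stand, grip on the robot's right and the roller hanging between the cheeks, and let go. Leave everything else on the table where it is.

Things in the scene. Friction and masses are not known exactly. Their poses are not given: they have to be found in the camera images.
- axle_grip (a point): Centre of the axle's black square grip (70 mm long, 22 x 22 mm), on the axle's axis; x points along the axle to the tip. It starts level in the rest, grip overhanging the end, axis 55 mm above the table. Shaft: bare steel, 12 mm diameter, from 35 mm to 218 mm. 0.13 kg with its collar, balance point about 85 mm from here towards the tip: grip firmly, 60 N or more.
- axle_tip (a point): The axle's tip, on its axis, 230 mm from the grip's centre; the last 12 mm taper to 4 mm diameter. A stop collar (aluminium, 30 mm diameter, 12 mm long) is clamped on the shaft: its front face, towards the tip, is anywhere from 75 to 120 mm from the grip's centre. Its place is not measured: feel for it.
- roller_mid (a point): Middle of the roller: dark rubber on a grey core, 70 mm diameter, 64 mm long, about 0.12 kg, with a plain through bore of 18 mm diameter along x. It lies loose in the cradle's V trough, bore level, 50 mm above the table. The axle enters at its -x end, 32 mm from the middle, and moves towards +x.
- cradle: Loading cradle, fixed; origin at table height under the middle of its V trough, x from the open entry end to the far end. Trough 60 x 76 mm, 36 mm high. At the far end a fork (0 to 7 mm behind the roller at the start, 71 mm high, 28 mm gap for the shaft, open at the top) slides back along x on a spring: about 4 N per mm, 8 mm of travel, so the collar's push builds over a few mm.
- stand: White stand, fixed; origin at table height midway between its cheeks; x from the grip's side to the tip's side. Cheeks 10 mm thick at x = -76 and +76 mm, tops 91 mm high, each with an upward 90 degree V notch, 40 mm wide at the mouth, where the shaft's axis rests 80 mm above the table at y = 0. The near cheek goes between grip and collar: grip's centre at x = -126 mm, 8 mm play either way.
- rest: Dark steel rest that holds the axle at the start, fixed; origin at table height under its middle, x along the axle. Base plate 130 x 60 mm, two notched cheeks at x = -50 and +50 mm, tops 66 mm high; the grip's centre lies at x = -98 mm.
- mug: Bystander: white mug, 82 mm wide, 95 mm tall; origin at the middle of its underside.
- spray: Bystander: clear capped bottle, 60 mm wide, 160 mm tall; origin at the middle of its underside.
- spacer: Bystander: grey plastic spacer standing on end, 52 mm wide, 35 mm tall, 20 mm hole; origin at the middle of its underside.
- driver: Bystander: screwdriver lying flat; origin at the middle of its underside.
- spanner: Bystander: spanner lying flat; origin at the middle of its underside.
- tin: Bystander: white jar, 68 mm wide, 70 mm tall; origin at the middle of its underside.
- endring: Bystander: flat dark rubber ring, 60 mm wide, 12 mm tall; origin at the middle of its underside.
Mind the look-alikes: they are no part of the job. What is shaped like the cradle but orange or purple is not meant.

How it is judged (in metres and radians):
On the way, in this order (a step that is already met when the one before it is completed fails the run):
1. the axle is through the roller's bore and its collar presses on the roller with over 8 N (y of roller_mid in the frame of axle_grip between -0.006 and 0.006 m and z of roller_mid in the frame of axle_grip between -0.006 and 0.006 m and x of roller_mid in the frame of axle_grip between 0.095 and 0.17 m and contact force between axle and roller above 8 N), for 0.2 s.
2. the roller is carried on the axle, clear of the cradle (y of roller_mid in the frame of axle_grip between -0.006 and 0.006 m and z of roller_mid in the frame of axle_grip between -0.006 and 0.006 m and x of roller_mid in the frame of axle_grip between 0.095 and 0.17 m and height (world z) of roller_mid above 0.088 m and contact force between roller and cradle below 0.05 N), for 0.2 s.
At the end, for the whole second after the job is handed in: The axle rests in both notches of the white stand (grip centre and tip on the notch axis within 5 mm sideways and 4 mm in height, grip centre 114 to 138 mm from the stand's middle on the grip's side), the roller hangs on it between the cheeks, all at rest and released (y of axle_grip in the frame of stand between -0.005 and 0.005 m and z of axle_grip in the frame of stand between 0.076 and 0.084 m and y of axle_tip in the frame of stand between -0.005 and 0.005 m and z of axle_tip in the frame of stand between 0.076 and 0.084 m and x of axle_grip in the frame of stand between -0.138 and -0.114 m and x of roller_mid in the frame of stand between -0.044 and 0.044 m and y of roller_mid in the frame of axle_grip between -0.006 and 0.006 m and z of roller_mid in the frame of axle_grip between -0.006 and 0.006 m and x of roller_mid in the frame of axle_grip between 0.095 and 0.17 m and linear speed of each of axle, roller below 0.02 m/s); the robot touches nothing.
It fails at once if the axle is forced: over 16 N between axle and roller (contact force between axle and roller above 16 N).
It fails at once if the axle is slammed or pressed on the stand with over 25 N (contact force between axle and stand above 25 N).
It fails at once if the robot touches the roller (contact force between any of the fingers, the arm and roller above 1 N).
It fails at once if something else on the table is moved by over 30 mm (distance of any of mug, spray, spacer, driver, spanner, tin, endring from where it was at the start of the episode above 0.03 m).
It also fails if it takes over 67 s, if anything falls off the work surface, if the arm or the gripper's body presses on something with over 40 N, if the wrist force passes 120 N, or if a joint passes its speed limit or range.

### The arm

A 6-joint arm with a two-finger parallel gripper is mounted at the origin on the work surface. World frame = base frame: x ahead of the robot, y to its left, z up, the work surface at z = 0. Lengths are in m, angles in degrees, forces in N, time in s.
With the tool pointing down it reaches from about 0.35 to 0.85 m from the base axis. Payload 8.1 kg.
Tool frame: the origin (TCP) lies midway between the tips of the shut fingers; the grasp point (between the pads) lies 19 mm behind it; z points along the fingers, y is the line along which they close (so a half turn about z gives the same grasp; the last joint's range is limited). The gripper opens to 93 mm and grips with 3 to 60 N. Pads are 15 mm wide; open, the fingers measure 128 mm over their backs; the gripper's body (75 mm by 188 mm) begins 65 mm behind the grasp point.
Start: joints at [-78.575, 7.471, 85.268, -0, 87.261, -4.893], TCP at [0.169, -0.576, 0.219] pointing down, gripper open.
Joint ranges: [-169.43, 169.43], [-51.17, 129.36], [1.28, 143.12], [-76.62, 256.62], [0, 156.53], [-152.29, 152.29]. Speed limits (degrees/s): [136.94, 136.94, 159.86, 180, 180, 180].

### API

Orientations are given as a 3x3 rotation matrix whose columns are the frame's x, y, z axes.
In Python, from rig import observe, cams, job gives the robot as it stands.
- The arm moves only by the tool drive_tool, never from a script. Its argument "steps" is a list of rows, each a list of 7 numbers: the shift along the tool's x, y, z in cm, then the turn, a rotation vector about the tool's x, y, z in degrees, then the gripper's target within -1 to 1 (shut at 1, half-way at 0, fully open at -1). In form: [[dx, dy, dz, wx, wy, wz, jaw], ...]. A call has exactly 5 rows; each row is the pose to reach, as a shift and turn from the pose commanded when the call began, along the tool's axes at that moment; what a row does not reach only later rows make up. A row lasts 1/10 s, in which the tool goes at most 50 mm and 8.59 degrees, less where a joint would pass 70% of its speed; a pose out of reach is approached as far as the arm can. A call with a gripper value outside its range is refused whole. The fingers move at their own pace and stop on an object; the grip force is fixed at half the most. Time passes only in rows, so rows that repeat a pose let the fingers close, or fill a call up. It gives the time, the measured TCP pose, the force, the opening and the grip force at its end, in the units of the state.
- observe(): the state, without advancing time (a new reading comes with each control period).
- cams.snapshot(name): name is "side" or "top" or "wrist"; returns the picture (480x640x3 uint8, blue, green, red); there is no depth.
- cams.camera_info(name): a dict with "fx", "fy", "cx", "cy" (pixels), "world_to_cam" (4x4, takes a point from world to camera coordinates); the wrist camera has in their place "hand_eye" (4x4, takes a point from camera to tool coordinates, whose origin is the TCP and whose axes are the flange's). Camera axes: x right, y up, looking along -z (the intrinsics and any distortion apply to the point x, -y, -z); pixel columns grow to the right and rows downward; lengths in m; the calibration is good to about 2 mm. A picture is of the moment at which its call begins: read the wrist's pose just before it. camera_info takes no time and is no camera call.
- job.job_done(): hands the job in; it is judged then, once.
The state is a dict: "time_s": time; "q": joint angles; "joint_vel": joint speeds; "joint_torque": joint torques, N m; "eef_pos": TCP position; "tcp_rot": TCP orientation; "force": force on the tool from outside, world axes, zero at the start; "wrist_torque": the same for the moment, N m; "finger_gap": finger opening in m; "finger_force": force on a finger pad.
Only numpy, scipy, OpenCV 4.12 (cv2) and the standard library are available. Lean on these libraries where they do the work, as an engineer would, in place of code of your own. Each camera call takes 0.05 s, during which the arm holds its last target. There are 200 camera calls.

## Working session

There is one attempt and no reset: what is moved stays moved. The work goes in short steps, Python scripts to look and compute and a tool call to move; the robot and the scene stay as the last step left them, time stands still between calls to the robot, and variables do not carry over. Pictures are saved under pics/ and viewed, at most 10 in all, crops included, and the job is handed in when it is done.

Besides the shell and the picture viewer there is one more tool, called after ">>>" as a command line: name --pt "numbers of a row" for each row, then --argument value for the rest. drive_tool: Moves the arm, as the interface text tells. Its arguments: {"type":"object","properties":{"steps":{"type":"array","items":{"type":"array","items":{"type":"number"}}}},"required":["steps"]}

```bash
mkdir -p pics; ls
python3 - <<'E'
from rig import observe,cams,job
import cv2,numpy as np
o=observe();print({k:np.round(v,4).tolist() for k,v in o.items()})
for n in("side","top","wrist"):
    cv2.imwrite(f"pics/{n}0.png",cams.snapshot(n));print(n,cams.camera_info(n))
E
```

```text
pics
{'time_s': 0.0, 'q': [-78.5754, 7.5149, 85.3296, -0.0007, 87.2604, -4.8925], 'joint_vel': [-0.0317, -0.0102, 0.1008, 0.0163, 0.0405, 0.0165], 'joint_torque': [-0.0027, -55.9845, -49.1766, 0.0766, 0.0355, -0.0001], 'eef_pos': [0.1685, -0.5753, 0.2176], 'tcp_rot': [[0.9597, 0.281, -0.0004], [0.281, -0.9597, 0.0018], [0.0001, -0.0018, -1.0]], 'force': [-0.3041, 0.0294, -0.4231], 'wrist_torque': [-0.0165, 0.0238, 0.0125], 'finger_force': 0.0, 'finger_gap': 0.0927}
side {'fx': 540.3070311905375, 'fy': 540.3070311905375, 'cx': 326.4828300402301, 'cy': 238.6773017278358, 'world_to_cam': array([[-0.91680286, -0.39923852,  0.00900725,  0.49755728],
       [ 0.23114681, -0.51213776,  0.82721585, -0.1425071 ],
       [-0.32564348,  0.76047585,  0.56181207, -1.09219315],
       [ 0.        ,  0.        ,  0.        ,  1.        ]])}
top {'fx': 501.29769444340684, 'fy': 501.29769444340684, 'cx': 319.2236682362645, 'cy': 246.15643528553235, 'world_to_cam': array([[-0.01549888, -0.99981491,  0.01139911,  0.07197668],
       [ 0.9949388 , -0.01428931,  0.0994615 , -0.49925136],
       [-0.09928021,  0.01288296,  0.99497612, -1.09899086],
       [ 0.        ,  0.        ,  0.        ,  1.        ]])}
wrist {'fx': 414.86469364521736, 'fy': 414.86469364521736, 'cx': 315.202639273483, 'cy': 233.7259026263792, 'hand_eye': array([[ 4.75796373e-04,  9.60967826e-01,  2.76659740e-01,
         7.71458129e-02],
       [ 9.99999787e-01, -3.33824870e-04, -5.60259734e-04,
        -9.47869492e-04],
       [-4.46035677e-04,  2.76659948e-01, -9.60967780e-01,
        -1.66389405e-01],
       [ 0.00000000e+00,  0.00000000e+00,  0.00000000e+00,
         1.00000000e+00]])}
```

View pics/top0.png

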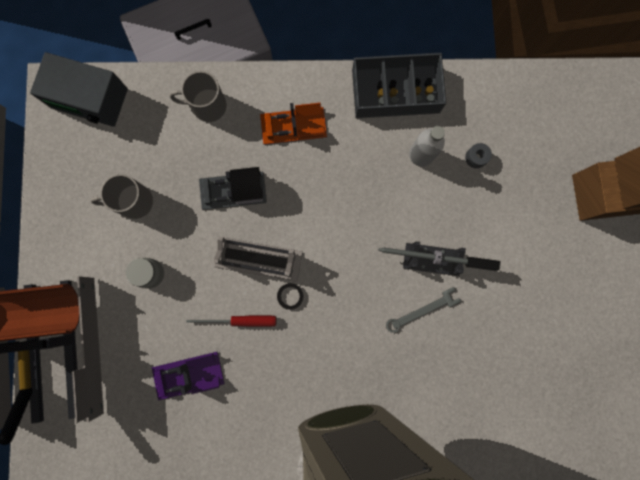

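View pics/side0.png

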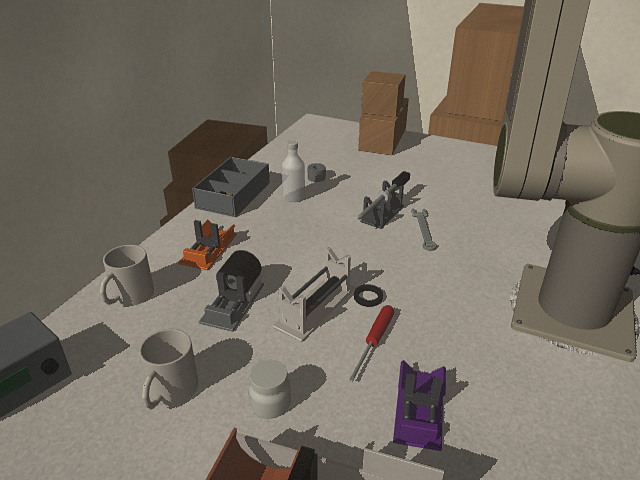

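```bash
cat > h.py <<'E'
import numpy as np,cv2
from rig import observe,cams,job
def cam(n,o=None):
    i=cams.camera_info(n)
    if n!="wrist": T=np.array(i["world_to_cam"])
    else:
        o=o or observe();W=np.eye(4);W[:3,:3]=o["tcp_rot"];W[:3,3]=o["eef_pos"]
        T=np.linalg.inv(W@np.array(i["hand_eye"]))
    return i["fx"],i["fy"],i["cx"],i["cy"],T
def ray(c,u,v,z):
    fx,fy,cx,cy,T=c
    d=T[:3,:3].T@np.array([(u-cx)/fx,-(v-cy)/fy,-1]);p=-T[:3,:3].T@T[:3,3]
    return p+d*(z-p[2])/d[2]
def proj(c,P):
    fx,fy,cx,cy,T=c
    q=np.atleast_2d(P)@T[:3,:3].T+T[:3,3]
    return np.c_[cx+fx*q[:,0]/-q[:,2],cy-fy*q[:,1]/-q[:,2]]
def st():
    o=observe();print(round(o["time_s"],2),"tcp",np.round(o["eef_pos"],4),"R",np.round(o["tcp_rot"],4).tolist(),"F",np.round(o["force"],1),"gap",round(o["finger_gap"],4),"ff",round(o["finger_force"],1),"q",np.round(o["q"],1));return o
E
python3 - <<'E'
from h import *
c=cam("top")
for n,u,v,z in[("grip",485,264,.055),("tip",381,250,.055),("roller",247,184,.085),("stand",257,257,.08),("standL",219,252,.09),("standR",294,266,.09)]:print(n,ray(c,u,v,z).round(4))
im=cv2.imread("pics/top0.png");s=4.8
def cr(x0,x1,y0,y1):return cv2.resize(im[y0:y1,x0:x1],None,fx=s,fy=s,interpolation=cv2.INTER_CUBIC)
C=np.zeros((540,800,3),np.uint8)
for (x0,x1,y0,y1),(X,Y) in[((375,510,235,285),(0,0)),((195,270,160,215),(0,260)),((210,300,232,282),(365,260))]:
    k=cr(x0,x1,y0,y1);C[Y:Y+k.shape[0],X:X+k.shape[1]]=k
cv2.imwrite("pics/c1.png",cv2.convertScaleAbs(C,alpha=1.5))
E
```

```text
grip [ 0.4529 -0.2959  0.055 ]
tip [ 0.4869 -0.0697  0.055 ]
roller [0.6303 0.218  0.085 ]
stand [0.4735 0.1976 0.08  ]
standL [0.4844 0.2763 0.09  ]
standR [0.4526 0.119  0.09  ]
```

View pics/c1.png

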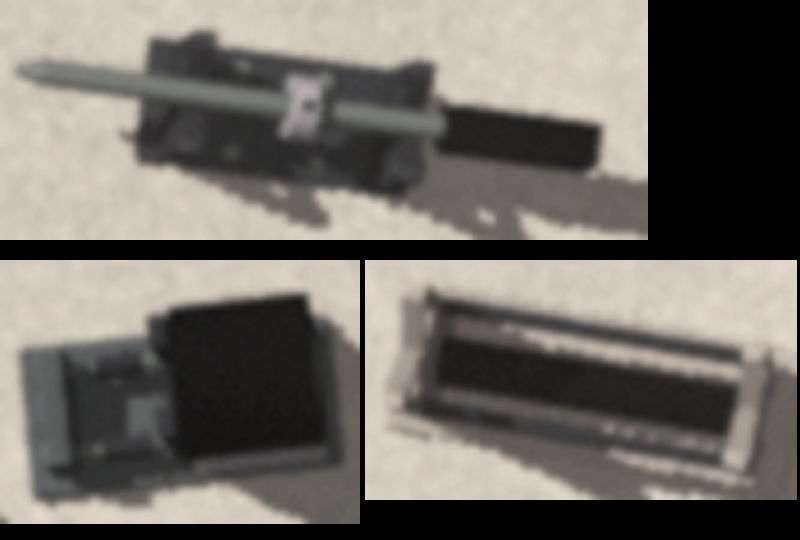

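>>> drive_tool --pt "3 -3 -2 0 0 -8 -1" --pt "6.5 -6 -4 0 0 -16 -1" --pt "10 -9 -6 0 0 -24 -1" --pt "13.5 -12 -8 0 0 -32 -1" --pt "17 -15 -8 0 0 -40 -1"

```text
time_s: 0.65
eef_pos: [0.2908, -0.3836, 0.3018]
tcp_rot: [[0.55, 0.835, 0.003], [0.835, -0.55, -0.004], [-0.002, 0.004, -1.0]]
force: [1.6, -1.3, 1.1]
finger_gap: 0.0927
finger_force: 0.0
```

>>> drive_tool --pt "4.8 -0.5 -1 0 0 -7 -1" --pt "9.6 -1 -2 0 0 -14 -1" --pt "14.4 -1.4 -3 0 0 -21 -1" --pt "19.2 -1.9 -4 0 0 -28 -1" --pt "24 -2.4 -4 0 0 -33.6 -1"

```text
time_s: 1.15
eef_pos: [0.4036, -0.1695, 0.3402]
tcp_rot: [[-0.003, 1.0, 0.002], [1.0, 0.003, -0.001], [-0.001, 0.002, -1.0]]
force: [1.4, 0.2, -0.0]
finger_gap: 0.0928
finger_force: 0.0
```

>>> drive_tool --pt "4.5 2 -0.5 0 0 0 -1" --pt "9 4 -1 0 0 0 -1" --pt "13.5 6 -2 0 0 0 -1" --pt "18 8 -2 0 0 0 -1" --pt "20 9 -2 0 0 0 -1"

```text
time_s: 1.65
eef_pos: [0.4938, 0.0325, 0.3586]
tcp_rot: [[-0.002, 1.0, 0.0], [1.0, 0.002, 0.001], [0.001, 0.0, -1.0]]
force: [0.1, -0.5, 0.4]
finger_gap: 0.0928
finger_force: 0.0
```

Run:
```python
from h import *
cams.snapshot("wrist");cams.snapshot("wrist");cams.snapshot("wrist")
o=st();np.save("o1.npy",o,allow_pickle=True)
im=cams.snapshot("wrist");cv2.imwrite("pics/w1.png",im)
```

```text
1.8 tcp [0.493  0.0299 0.358 ] R [[-0.0015, 1.0, -0.0014], [1.0, 0.0015, -0.0001], [-0.0001, -0.0014, -1.0]] F [ 1.2 -0.8 -0.3] gap 0.0931 ff 0.0 q [ -2.5  -9.7  87.9  -0.  102.   -2.6]
```

View pics/w1.png

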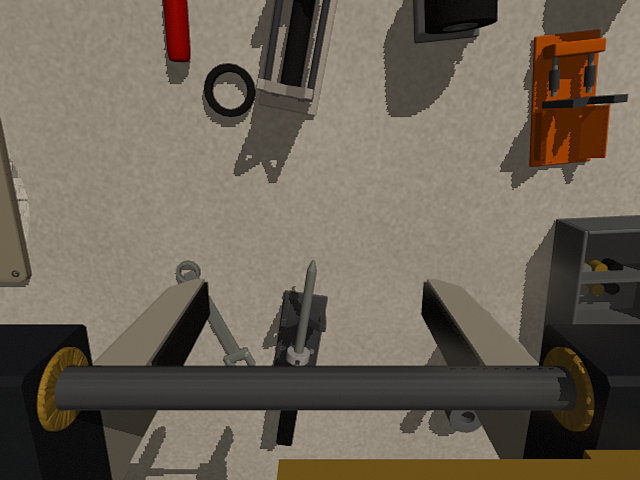

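>>> drive_tool --pt "4.5 1 0 0 0 0 -1" --pt "9 2 0 0 0 0 -1" --pt "13.5 3 0 0 0 0 -1" --pt "17 4 0 0 0 0 -1" --pt "17 4 0 0 0 0 -1"

```text
time_s: 2.35
eef_pos: [0.5334, 0.2007, 0.3577]
tcp_rot: [[-0.0, 1.0, -0.001], [1.0, 0.0, 0.0], [0.0, -0.001, -1.0]]
force: [-0.1, -0.9, -0.4]
finger_gap: 0.0927
finger_force: 0.0
```

Run:
```python
from h import *
cams.snapshot("wrist");cams.snapshot("wrist")
o=st();np.save("o2.npy",o,allow_pickle=True)
im=cams.snapshot("wrist");cv2.imwrite("pics/w2.png",im)
c=cv2.resize(im[20:300,180:560],None,fx=2.1,fy=2.1,interpolation=cv2.INTER_CUBIC);cv2.imwrite("pics/w2c.png",cv2.convertScaleAbs(c,alpha=1.3))
```

```text
2.45 tcp [0.5333 0.1977 0.3583] R [[0.0017, 1.0, -0.0008], [1.0, -0.0017, -0.0008], [-0.0008, -0.0008, -1.0]] F [ 0.6 -0.8  0.7] gap 0.093 ff 0.0 q [ 15.2   1.9  76.7  -0.  101.4  15.3]
```

View pics/w2c.png

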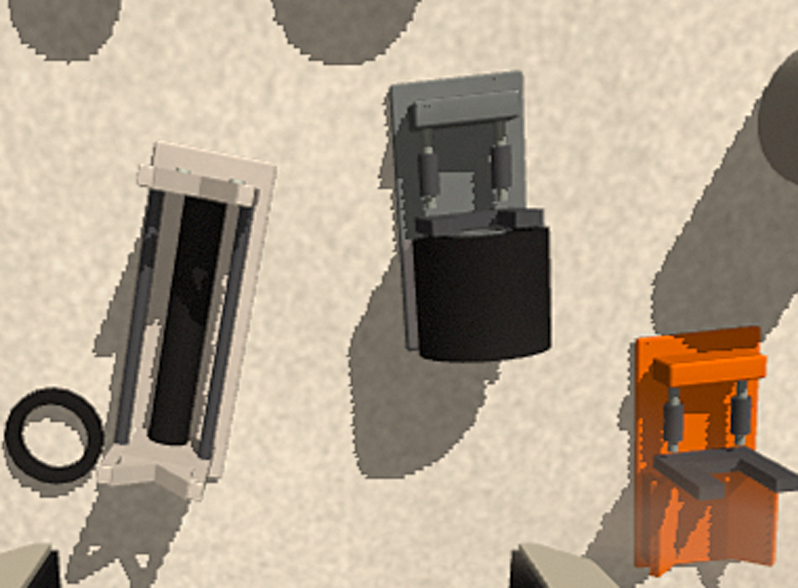

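```bash
cat > f.py <<'E'
from h import *
o=np.load("o2.npy",allow_pickle=True).item();c=cam("wrist",o)
f=lambda X,Y,z:ray(c,180+X/2.1,20+Y/2.1,z).round(4)
print("cam",(-c[4][:3,:3].T@c[4][:3,3]).round(3))
E
python3 - <<'E'
from f import *
for n,X,Y,z in[("rfarL",413,238,.053),("rfarR",549,228,.053),("rnearL",420,355,.053),("rnearR",551,350,.053),("rnear top",485,361,.085),
 ("basecr L",387,88,.006),("basecr R",522,71,.006),("basecr nearL",408,348,.006),
 ("std near L",100,487,.091),("std near R",195,499,.091),("std far L",150,163,.091),("std far R",258,187,.091),("far L2",137,187,.091),("far R2",250,204,.091),
 ("stbase TL",155,142,.006),("TR",277,166,.006),("BR",216,483,.006)]:print(n,f(X,Y,z))
im=cv2.imread("pics/w2.png")
def cr(x0,x1,y0,y1,s=6):return cv2.resize(im[y0:y1,x0:x1],None,fx=s,fy=s,interpolation=cv2.INTER_CUBIC)
C=np.zeros((600,800,3),np.uint8)
for (x0,x1,y0,y1),(X,Y) in[((222,288,225,262),(0,0)),((235,315,82,122),(0,230)),((365,450,105,200),(400,0))]:
    k=cr(x0,x1,y0,y1,5 if X or Y else 6)[:600-Y,:800-X];C[Y:Y+k.shape[0],X:X+k.shape[1]]=k
cv2.imwrite("pics/c2.png",cv2.convertScaleAbs(C,alpha=1.6,beta=10))
E
```

```text
cam [0.533 0.276 0.525]
rfarL [0.6012 0.2547 0.053 ]
rfarR [0.6725 0.2598 0.053 ]
rnearL [0.6076 0.1925 0.053 ]
rnearR [0.6789 0.1952 0.053 ]
rnear top [0.6358 0.195  0.085 ]
basecr L [0.5904 0.3334 0.006 ]
basecr R [0.6645 0.342  0.006 ]
basecr nearL [0.6076 0.1884 0.006 ]
std near L [0.4366 0.1295 0.091 ]
std near R [0.4862 0.1227 0.091 ]
std far L [0.4699 0.2911 0.091 ]
std far R [0.5209 0.2802 0.091 ]
far L2 [0.4633 0.2803 0.091 ]
far R2 [0.517  0.2724 0.091 ]
stbase TL [0.4608 0.3053 0.006 ]
TR [0.5294 0.2924 0.006 ]
BR [0.4905 0.1033 0.006 ]
```

View pics/c2.png

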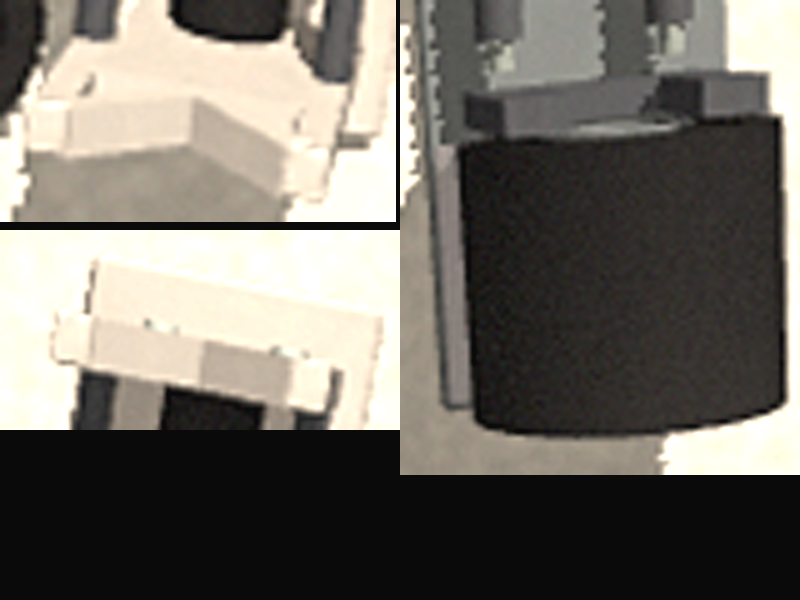

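Run:
```python
from f import *
N=lambda X,Y,z:ray(c,222+X/6,225+Y/6,z)
F=lambda X,Y,z:ray(c,235+X/5,82+(Y-230)/5,z)
R=lambda X,Y,z:ray(c,365+(X-400)/5,105+Y/5,z)
print("near apex",N(193,97,.0715),N(188,145,.0715));print("near mouth L",N(70,105,.091),N(68,155,.091),"R",N(305,145,.091),N(284,192,.091))
print("far apex",F(204,342,.0715),F(200,385,.0715));print("far mouth L",F(95,318,.091),F(92,360,.091),"R",F(298,358,.091),F(290,400,.091))
n=(N(193,97,.0715)+N(188,145,.0715))/2;q=(F(204,342,.0715)+F(200,385,.0715))/2
print(n,q,"len",np.linalg.norm(q-n),"heading",np.degrees(np.arctan2(*(q-n)[1::-1])),"mid",(n+q)/2)
L=[R(462,150,.053),R(475,420,.053)];r=[R(780,120,.053),R(786,400,.053)]
print(L,r);a=(L[0]+r[0])/2;b=(L[1]+r[1])/2;print("axis",a,b,np.degrees(np.arctan2(*(a-b)[1::-1])),"neartop",R(630,436,.085))
```

```text
cam [0.533 0.276 0.525]
near apex [0.46334889 0.135801   0.0715    ] [0.46198514 0.12617767 0.0715    ]
near mouth L [0.44384711 0.14032936 0.091     ] [0.44294238 0.13071561 0.091     ] R [0.48650427 0.13259418 0.091     ] [0.48236224 0.12347893 0.091     ]
far apex [0.49220508 0.28505195 0.0715    ] [0.49112802 0.27644111 0.0715    ]
far mouth L [0.47240707 0.28924436 0.091     ] [0.4714687  0.28124609 0.091     ] R [0.51268965 0.28157921 0.091     ] [0.5109593  0.27349925 0.091     ]
[0.46266701 0.13098934 0.0715    ] [0.49166655 0.28074653 0.0715    ] len 0.15253914490961432 heading 79.04067284828605 mid [0.47716678 0.20586793 0.0715    ]
[array([0.60213065, 0.25293793, 0.053     ]), array([0.60756111, 0.19256534, 0.053     ])] [array([0.67201685, 0.25929873, 0.053     ]), array([0.67856448, 0.19710149, 0.053     ])]
axis [0.63707375 0.25611833 0.053     ] [0.6430628  0.19483342 0.053     ] 95.58148794780051 neartop [0.63590522 0.19471439 0.085     ]
```

>>> drive_tool --pt "-4.8 -0.7 0.8 0 0 0 -1" --pt "-9.6 -1.4 1.6 0 0 0 -1" --pt "-14.4 -2.1 2.4 0 0 0 -1" --pt "-19.2 -2.8 3.2 0 0 0 -1" --pt "-24 -3.5 4 0 0 0 -1"

```text
time_s: 3.0
eef_pos: [0.4965, -0.0448, 0.3189]
tcp_rot: [[0.004, 1.0, 0.001], [1.0, -0.004, -0.001], [-0.001, 0.001, -1.0]]
force: [0.5, -0.4, 0.2]
finger_gap: 0.0927
finger_force: 0.0
```

>>> drive_tool --pt "-4.8 -0.7 0.8 0 0 0 -1" --pt "-9.6 -1.4 1.6 0 0 0 -1" --pt "-14.4 -2.1 2.4 0 0 0 -1" --pt "-19.2 -2.8 3.2 0 0 0 -1" --pt "-24 -3.5 4 0 0 0 -1"

```text
time_s: 3.5
eef_pos: [0.4603, -0.2847, 0.2791]
tcp_rot: [[0.004, 1.0, 0.001], [1.0, -0.004, -0.001], [-0.001, 0.001, -1.0]]
force: [1.1, -0.9, -0.2]
finger_gap: 0.0932
finger_force: 0.0
```

>>> drive_tool --pt "-4 -1 1 0 0 4 -1" --pt "-8 -2 2 0 0 8 -1" --pt "-8 -2 2 0 0 8 -1" --pt "-8 -2 2 0 0 8 -1" --pt "-8 -2 2 0 0 8 -1"

```text
time_s: 4.0
eef_pos: [0.4418, -0.3613, 0.2594]
tcp_rot: [[0.141, 0.99, 0.001], [0.99, -0.141, -0.0], [-0.0, 0.001, -1.0]]
force: [0.2, -0.5, 1.0]
finger_gap: 0.0933
finger_force: 0.0
```

Run:
```python
from h import *
cams.snapshot("wrist")
o=st();np.save("o3.npy",o,allow_pickle=True)
im=cams.snapshot("wrist");cv2.imwrite("pics/w3.png",im)
c=cv2.resize(im[60:360,160:480],None,fx=2,fy=2,interpolation=cv2.INTER_CUBIC);cv2.imwrite("pics/w3c.png",cv2.convertScaleAbs(c,alpha=1.5))
```

```text
4.05 tcp [ 0.4423 -0.3609  0.2595] R [[0.1403, 0.9901, 0.001], [0.9901, -0.1403, -0.0007], [-0.0006, 0.0011, -1.0]] F [-0.2 -0.2  0.4] gap 0.0927 ff 0.0 q [-44.4   2.1  86.7   0.   91.1 -36.3]
```

View pics/w3c.png

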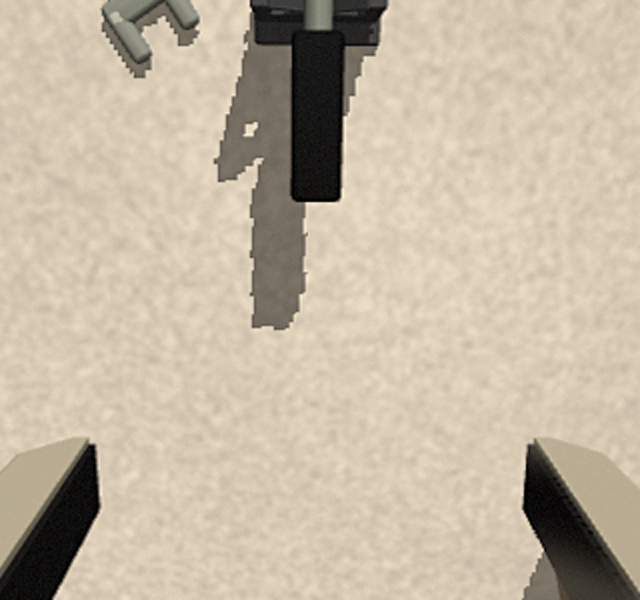

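Run:
```python
from h import *
c=cam("wrist",np.load("o3.npy",allow_pickle=True).item())
f=lambda X,Y,z:ray(c,160+X/2,60+Y/2,z)
n=(f(292,200,.066)+f(340,200,.066))/2;q=(f(293,32,.066)+f(343,32,.066))/2
print(n,q,np.linalg.norm(q-n),"w",np.linalg.norm(f(292,200,.066)-f(340,200,.066)),np.degrees(np.arctan2(*(q-n)[1::-1])),(n+q)/2)
c1=cam("wrist",np.load("o1.npy",allow_pickle=True).item())
t=ray(c1,312,262,.055);s=ray(c1,301,349,.055);g=(n+q)/2
print("tip w1",t,s,"len",np.linalg.norm((t-g)[:2]),np.degrees(np.arctan2(*(t-g)[1::-1])))
c0=cam("top");t0=ray(c0,379.2,249.6,.055);print("tip top",t0,ray(c0,483.7,263.5,.066))
# shaft centre in w3 rows 0..55
im=cv2.imread("pics/w3.png");
for v in(5,20,40,55):print(v,im[v,300:335].max(1).tolist())
```

```text
[ 0.45042987 -0.32180011  0.066     ] [ 0.46057271 -0.25489472  0.066     ] 0.06766984543200698 w 0.02061475844724055 81.37961261338381 [ 0.45550129 -0.28834741  0.066     ]
tip w1 [ 0.4889399 -0.0630435  0.055    ] [ 0.47483749 -0.18136962  0.055     ] len 0.22777179876215484 81.55803932330062
tip top [ 0.48779767 -0.06580276  0.055     ] [ 0.45341011 -0.28937866  0.066     ]
5 [24, 26, 24, 25, 25, 27, 27, 27, 27, 26, 30, 23, 28, 39, 42, 44, 44, 43, 47, 51, 53, 47, 47, 43, 46, 42, 38, 30, 22, 25, 27, 27, 24, 25, 25]
20 [28, 26, 26, 27, 27, 25, 23, 34, 52, 44, 20, 23, 31, 52, 62, 69, 73, 81, 87, 92, 94, 92, 90, 88, 83, 81, 67, 30, 22, 23, 22, 34, 52, 51, 51]
40 [26, 27, 24, 25, 26, 26, 26, 30, 50, 47, 47, 45, 40, 52, 62, 70, 76, 82, 90, 94, 93, 92, 90, 88, 83, 77, 62, 41, 47, 51, 50, 48, 47, 50, 51]
55 [44, 44, 40, 44, 43, 44, 42, 45, 44, 43, 43, 44, 40, 54, 63, 71, 77, 84, 91, 95, 92, 92, 89, 86, 83, 72, 47, 29, 32, 32, 33, 32, 33, 35, 30]
```

>>> drive_tool --pt "2.5 0.1 3 0 0 0.4 -0.3" --pt "5 0.2 6 0 0 0.4 -0.3" --pt "7.5 0.25 9 0 0 0.4 -0.3" --pt "9.2 0.25 12 0 0 0.4 -0.3" --pt "9.2 0.25 14 0 0 0.4 -0.3"

```text
time_s: 4.6
eef_pos: [0.4578, -0.2668, 0.1168]
tcp_rot: [[0.143, 0.99, -0.001], [0.99, -0.143, 0.002], [0.001, -0.001, -1.0]]
force: [0.2, -0.3, 0.5]
finger_gap: 0.0612
finger_force: 0.0
```

>>> drive_tool --pt "0 0 2 0 0 0 -0.3" --pt "0 0 4 0 0 0 -0.3" --pt "0 0 6 0 0 0 -0.3" --pt "0 0 8 0 0 0 -0.3" --pt "0 0 8.3 0 0 0 -0.3"

```text
time_s: 5.1
eef_pos: [0.4567, -0.2684, 0.0335]
tcp_rot: [[0.146, 0.989, -0.003], [0.989, -0.146, 0.002], [0.002, -0.003, -1.0]]
force: [0.7, -0.3, -0.3]
finger_gap: 0.0607
finger_force: 0.0
```

>>> drive_tool --pt "0 0 0 0 0 0 -0.3" --pt "0 0 0 0 0 0 1" --pt "0 0 0 0 0 0 1" --pt "0 0 0 0 0 0 1" --pt "0 0 0 0 0 0 1"

```text
time_s: 5.6
eef_pos: [0.4582, -0.2707, 0.0363]
tcp_rot: [[0.148, 0.989, 0.001], [0.989, -0.148, -0.001], [-0.001, 0.001, -1.0]]
force: [0.2, 0.3, -0.2]
finger_gap: 0.0331
finger_force: 0.0
```

>>> drive_tool --pt "0 0 0 0 0 0 1" --pt "0 0 0 0 0 0 1" --pt "0 0 0 0 0 0 1" --pt "0 0 0 0 0 0 1" --pt "0 0 0 0 0 0 1"

```text
time_s: 6.1
eef_pos: [0.458, -0.2705, 0.0358]
tcp_rot: [[0.148, 0.989, 0.0], [0.989, -0.148, -0.0], [-0.0, 0.0, -1.0]]
force: [0.7, 0.4, 1.5]
finger_gap: 0.0219
finger_force: 30.0
```

>>> drive_tool --pt "0 0 -0.3 0 0 0 1" --pt "0 0 -1 0 0 0 1" --pt "0 0 -2.5 0 0 0 1" --pt "0 0 -4.5 0 0 0 1" --pt "0 0 -7 0 0 0 1"

```text
time_s: 6.6
eef_pos: [0.4574, -0.27, 0.1066]
tcp_rot: [[0.147, 0.989, -0.001], [0.989, -0.147, 0.001], [0.001, -0.001, -1.0]]
force: [0.0, -0.2, -1.1]
finger_gap: 0.0218
finger_force: 30.0
```

Run:
```python
from h import *
o=st();print(np.round(o["wrist_torque"],3));np.save("o4.npy",o,allow_pickle=True)
a=cams.snapshot("side");b=cams.snapshot("wrist");cv2.imwrite("pics/s4.png",a);cv2.imwrite("pics/w4.png",b)
C=np.zeros((600,800,3),np.uint8)
k=cv2.resize(a[120:250,330:450],None,fx=3.3,fy=3.3,interpolation=cv2.INTER_CUBIC);C[:k.shape[0],:k.shape[1]]=k
k=cv2.resize(b[0:480,230:400],None,fx=1.25,fy=1.25);C[:k.shape[0],400:400+k.shape[1]]=k
cv2.imwrite("pics/c4.png",cv2.convertScaleAbs(C,alpha=1.4))
c=cam("top");print(ray(c,423,158,0))
```

```text
6.6 tcp [ 0.4574 -0.27    0.1066] R [[0.1474, 0.9891, -0.001], [0.9891, -0.1474, 0.0007], [0.0005, -0.0011, -1.0]] F [ 0.  -0.2 -1.1] gap 0.0218 ff 30.0 q [-36.1   1.6 103.4  -0.   75.  -27.6]
[-0.175 -0.076  0.038]
[ 0.70623824 -0.18150989  0.        ]
```

View pics/c4.png

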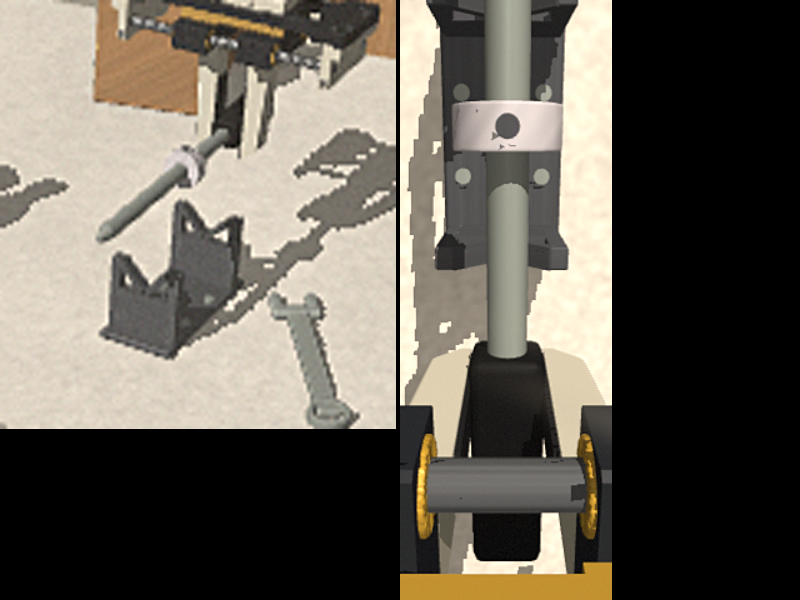

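Run:
```python
from h import *
o=np.load("o4.npy",allow_pickle=True).item()
p=np.array([.458,-.2705,.106]);d=np.array([np.cos(np.radians(81.5)),np.sin(np.radians(81.5)),0])
c=cam("side");ax=p+[0,0,.019]
print("tip pred",proj(c,ax+.212*d),"tip down 10mm",proj(c,ax+.212*d-[0,0,.01]),"seen",330+100/3.3,120+238/3.3)
o["eef_pos"]=p;w=cam("wrist",o)
for n,X,Y,dz in[("collar front top",507,101,.015),("collar back top",507,151,.015),("grip end far top",507,345,.011),("grip end shaft",507,356,.006)]:
    q=ray(w,230+(X-400)/1.25,Y/1.25,ax[2]+dz);print(n,(q-ax)@d+.018,"lat",(q-ax)@np.array([d[1],-d[0],0]))
```

```text
tip pred [[359.20477127 192.39377919]] tip down 10mm [[359.01623411 196.22897293]] seen 360.3030303030303 192.12121212121212
collar front top 0.10554534169045446 lat -0.00017169041148153326
collar back top 0.09395296457991009 lat -0.00015841259115258546
grip end far top 0.04108308068437892 lat -9.516967574115987e-05
grip end shaft 0.03560273830182903 lat -8.553484133783715e-05
```

>>> drive_tool --pt "1.5 1 -1.5 0 0 -0.8 1" --pt "4.5 3 -3 0 0 -2.5 1" --pt "8 5.5 -4.4 0 0 -4.5 1" --pt "11 7.5 -4.4 0 0 -6 1" --pt "13 9 -4.4 0 0 -7.5 1"

```text
time_s: 7.2
eef_pos: [0.5676, -0.1532, 0.1502]
tcp_rot: [[0.015, 1.0, 0.001], [1.0, -0.015, -0.0], [0.0, 0.001, -1.0]]
force: [0.8, 1.0, -1.6]
finger_gap: 0.0216
finger_force: 30.0
```

>>> drive_tool --pt "3 2.5 0 0 0 -2 1" --pt "6 5.2 0 0 0 -4 1" --pt "9 8 0 0 0 -6 1" --pt "11 9.6 0 0 0 -7 1" --pt "11.65 10.2 0 0 0 -7.5 1"

```text
time_s: 7.7
eef_pos: [0.6709, -0.0378, 0.1489]
tcp_rot: [[-0.117, 0.993, -0.001], [0.993, 0.117, 0.001], [0.001, -0.001, -1.0]]
force: [-0.4, -0.8, -1.4]
finger_gap: 0.0217
finger_force: 30.0
```

>>> drive_tool --pt "0 0 1 0 0 0 1" --pt "0 0 3 0 0 0 1" --pt "0 0 6 0 0 0 1" --pt "0 0 8 0 0 0 1" --pt "0 0 8 0 0 0 1"

```text
time_s: 8.2
eef_pos: [0.6657, -0.0415, 0.0644]
tcp_rot: [[-0.112, 0.994, -0.008], [0.994, 0.112, 0.001], [0.002, -0.008, -1.0]]
force: [-1.0, -0.9, -1.4]
finger_gap: 0.0216
finger_force: 30.0
```

Run:
```python
from h import *
o=st();np.save("o5.npy",o,allow_pickle=True)
b=cams.snapshot("wrist");a=cams.snapshot("side");t=cams.snapshot("top")
o=st();print(o["wrist_torque"].round(3))
for n,i in(("w5",b),("s5",a),("t5",t)):cv2.imwrite(f"pics/{n}.png",i)
c=cam("side");print("tip pred side",proj(c,[[.6437+.1132*.025,.1948-.9936*.025,.089]]));w=cam("wrist");print("tip pred wrist",proj(w,[[.6437+.1132*.025,.1948-.9936*.025,.089]]))
C=np.zeros((600,800,3),np.uint8)
k=cv2.resize(b[0:300,200:420],None,fx=2,fy=2);C[:k.shape[0],:k.shape[1]]=k
k=cv2.resize(a[200:340,180:300],None,fx=3,fy=3,interpolation=cv2.INTER_CUBIC);C[:k.shape[0],440:]=k
cv2.imwrite("pics/c5.png",cv2.convertScaleAbs(C,alpha=1.5))
```

```text
8.2 tcp [ 0.6657 -0.0415  0.0644] R [[-0.1117, 0.9937, -0.0084], [0.9937, 0.1117, 0.0007], [0.0016, -0.0083, -1.0]] F [-1.  -0.9 -1.4] gap 0.0216 ff 30.0 q [ -8.   24.5  81.5  -0.   74.5 -14.4]
8.35 tcp [ 0.6702 -0.0414  0.0707] R [[-0.1123, 0.9937, 0.0009], [0.9937, 0.1123, -0.0004], [-0.0005, 0.0009, -1.0]] F [ 0.2 -0.3 -0.9] gap 0.0221 ff 30.0 q [ -7.9  24.3  81.1  -0.   74.5 -14.3]
[-0.098 -0.144 -0.014]
tip pred side [[248.45973596 241.7958354 ]]
tip pred wrist [[ 316.70275391 -440.98412636]]
```

View pics/c5.png

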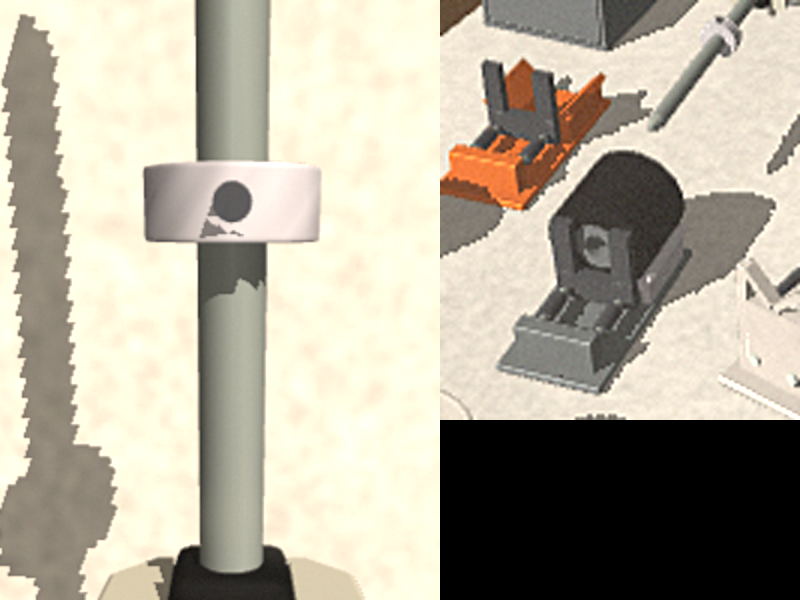

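Run:
```python
from h import *
c=cam("side");print("far end pred",proj(c,[[.6365,.2584,.05]]),"seen ~",180+158/3,200+247/3)
def blob(m,x0,y0):
    n,l,s,ce=cv2.connectedComponentsWithStats(m.astype(np.uint8));return [(s[i,4],s[i,:4]+[x0,y0,0,0],(ce[i]+[x0,y0]).round(2)) for i in range(1,n) if s[i,4]>6]
im=cv2.imread("pics/s5.png").astype(int)
# grey core + bore crop
g=im[265:300,218:250].sum(2)//3
print(g[5:30,4:28])
t=im[225:250,240:275].sum(2)//3
print(t[8:22,2:26])
```

```text
far end pred [[231.62811606 282.0870237 ]] seen ~ 232.66666666666666 282.3333333333333
[[ 35  39  40  36  40  42  39  37  41  46  36  38  36  41  37  34  37  38
   35  39  36  32  37  34]
 [ 37  39  39  42  36  39  42  42  39  41  34  39  40  41  38  40  41  38
   37  36  33  40  37  38]
 [ 56  43  45  36  36  43  38  41  33  39  43  41  36  41  38  42  42  37
   38  35  35  37  34  33]
 [ 67  64  42  32  40  37  41  34  45  34  42  36  38  42  35  39  39  39
   38  37  34  28  34  34]
 [ 64  55  37  34  31  38  39  35  37  32  31  37  31  40  37  40  38  38
   42  40  33  35  35  33]
 [ 59  35  39  30  29  62  76  90  90  67  69  47  32  36  36  34  40  34
   40  37  42  41  37  36]
 [ 68  42  37  34  48  50  95  95  91  90  90  88  60  44  37  62  62  60
   44  48  42  43  39  28]
 [ 68  31  40  48  56  49  97  92  92  94  93  95  92  82  64  61  65  62
   59  59  64  58  30  35]
 [ 67  42  41  48  55  50  97  96  71  86  78  95  95  84  56  64  61  64
   60  65  66  46  36  36]
 [ 71  42  37  48  56  49  87  52  47  53  54  64  98  96  60  63  66  60
   60  64  51  40  33  39]
 [ 
[... 2227 characters left out ...]
73  73  68 159 152 157 139 125 112  84  74  54  61 155 153 146 150
  149 152 150 150 151 149]
 [ 67 161 160 148 157 156 153 132 119  86  67  51  36 123 161 151 147 150
  152 154 153 149 150 150]
 [144 158 154 153 154 151 151 117 100  53  43  90 117 153 153 149 152 154
  154 154 152 151 149 152]
 [151 147 147 149 149 153 150 120  91  85  76 154 151 155 156 150 150 148
  147 150 150 151 150 152]
 [150 147 148 146 145 148 150 149 150 157 151 160 156 156 154 150 144 146
  146 151 153 147 147 154]
 [150 150 150 149 150 148 149 156 156 159 157 155 153 153 151 150 152 150
  151 153 150 148 148 146]
 [153 151 150 151 155 152 155 154 150 148 146 149 153 152 154 154 154 152
  153 151 146 153 153 149]]
```

>>> drive_tool --pt "0 0 1 0 0 0 1" --pt "0 0 2.2 0 0 0 1" --pt "0 0 3.3 0 0 0 1" --pt "0 0 3.8 0 0 0 1" --pt "0 0 3.8 0 0 0 1"

```text
time_s: 8.85
eef_pos: [0.6688, -0.0401, 0.0297]
tcp_rot: [[-0.114, 0.994, -0.003], [0.994, 0.114, 0.0], [0.001, -0.003, -1.0]]
force: [-0.1, 0.5, -2.3]
finger_gap: 0.0217
finger_force: 30.0
```

Run:
```python
from h import *
t=cams.snapshot("top");a=cams.snapshot("side");o=st();cv2.imwrite("pics/t6.png",t);cv2.imwrite("pics/s6.png",a)
d=np.array([-.1135,.9935,0]);p=np.array([.6705,-.0407,.0512])
for n in("top","side"):print(n,"tip",proj(cam(n),[p+d*.212]).round(1),"mid",proj(cam(n),[p+d*.12]).round(1),"roller mid top",proj(cam(n),[[.640,.2266,.085]]).round(1))
g=t.astype(int).sum(2)//3
# shaft rows at columns; roller dark rows at columns
for u in(280,290,300,310):print(u,g[165:200,u].tolist())
for u in(236,244,252,258):
    r=np.where(g[150:220,u]<28)[0]+150;print("roller",u,r.min() if len(r) else None,r.max() if len(r) else None)
print("pred roller silh",[proj(cam("top"),[[.640-s*.035,.2266,.053]]).round(1).tolist() for s in(1,-1)])
```

```text
8.95 tcp [ 0.67   -0.0403  0.0315] R [[-0.1136, 0.9935, -0.0003], [0.9935, 0.1136, 0.0], [0.0001, -0.0003, -1.0]] F [ 0.6 -1.  -1.1] gap 0.0219 ff 30.0 q [ -7.8  26.8  82.2  -0.   71.  -14.3]
top tip [[270.7 180. ]] mid [[312.  174.8]] roller mid top [[243.  179.6]]
side tip [[249.8 256.5]] mid [[266.3 233.6]] roller mid top [[237.  258.8]]
280 [149, 147, 146, 147, 149, 148, 144, 142, 144, 146, 147, 143, 128, 103, 91, 81, 62, 53, 59, 69, 71, 70, 71, 71, 71, 71, 71, 71, 69, 72, 72, 73, 72, 72, 73]
290 [151, 148, 146, 143, 142, 142, 143, 144, 144, 142, 134, 115, 99, 89, 77, 66, 84, 122, 143, 147, 144, 130, 102, 78, 74, 74, 73, 73, 74, 73, 72, 71, 72, 73, 72]
300 [145, 146, 147, 148, 148, 148, 149, 148, 145, 134, 114, 97, 88, 73, 66, 95, 131, 141, 144, 148, 151, 152, 151, 149, 147, 147, 145, 133, 105, 80, 72, 73, 74, 77, 79]
310 [151, 151, 150, 149, 145, 142, 143, 143, 132, 111, 95, 83, 70, 70, 106, 142, 150, 152, 149, 148, 146, 146, 146, 145, 144, 140, 120, 85, 71, 71, 71, 76, 96, 125, 144]
roller 236 171 200
roller 244 170 199
roller 252 169 198
roller 258 171 197
pred roller silh [[[245.0, 198.6]], [[245.0, 167.4]]]
```

>>> drive_tool --pt "0.6 0 0 0 0 0 1" --pt "1.4 0 0 0 0 0 1" --pt "2.1 0 0 0 0 0 1" --pt "2.6 0 0 0 0 0 1" --pt "3 0 0 0 0 0 1"

```text
time_s: 9.45
eef_pos: [0.6666, -0.0097, 0.0318]
tcp_rot: [[-0.114, 0.993, 0.0], [0.993, 0.114, 0.0], [-0.0, 0.0, -1.0]]
force: [-0.0, -0.2, -2.4]
finger_gap: 0.0219
finger_force: 30.0
```

>>> drive_tool --pt "0.3 0 0 0 0 0 1" --pt "0.6 0 0 0 0 0 1" --pt "0.9 0 0 0 0 0 1" --pt "1.2 0 0 0 0 0 1" --pt "1.5 0 0 0 0 0 1"

```text
time_s: 9.95
eef_pos: [0.6649, 0.0044, 0.0316]
tcp_rot: [[-0.113, 0.994, -0.0], [0.994, 0.113, -0.0], [-0.0, -0.0, -1.0]]
force: [-0.1, 1.3, -1.4]
finger_gap: 0.0219
finger_force: 30.0
```

>>> drive_tool --pt "0.5 0 0 0 0 0 1" --pt "1.1 0 0 0 0 0 1" --pt "1.7 0 0 0 0 0 1" --pt "2.3 0 0 0 0 0 1" --pt "2.8 0 0 0 0 0 1"

```text
time_s: 10.45
eef_pos: [0.6617, 0.0329, 0.0316]
tcp_rot: [[-0.114, 0.993, -0.0], [0.993, 0.114, 0.0], [0.0, -0.0, -1.0]]
force: [0.0, -0.1, -1.6]
finger_gap: 0.0217
finger_force: 30.0
```

Run:
```python
from h import *
t=cams.snapshot("top");o=st();cv2.imwrite("pics/t7.png",t)
a=cv2.imread("pics/t6.png").astype(int).sum(2)//3;g=t.astype(int).sum(2)//3
for r in(176,184,192):
  print(r,a[r,225:280:1].tolist());print(r,g[r,225:280:1].tolist())
for u in(236,244,252,258):
    r=np.where(g[150:220,u]<28)[0]+150;print("roller",u,r.min(),r.max())
```

```text
10.5 tcp [0.6615 0.0336 0.0316] R [[-0.1143, 0.9934, -0.0002], [0.9934, 0.1143, 0.0004], [0.0005, -0.0001, -1.0]] F [-0.2 -0.  -0.4] gap 0.0218 ff 30.0 q [-1.5 25.5 83.9  0.  70.6 -8.1]
176 [74, 53, 43, 39, 32, 24, 19, 18, 21, 21, 19, 19, 20, 19, 20, 20, 19, 20, 21, 20, 21, 20, 21, 21, 21, 21, 21, 21, 20, 21, 21, 22, 21, 21, 23, 27, 32, 36, 45, 59, 71, 90, 113, 127, 140, 147, 149, 148, 147, 147, 145, 141, 141, 143, 144]
176 [76, 55, 46, 42, 32, 23, 20, 20, 21, 20, 20, 21, 21, 21, 22, 21, 21, 20, 21, 21, 21, 22, 22, 21, 21, 21, 22, 22, 21, 21, 21, 22, 21, 21, 22, 27, 34, 39, 46, 60, 74, 93, 117, 131, 143, 149, 151, 152, 150, 148, 143, 138, 135, 135, 136]
184 [38, 40, 38, 38, 37, 31, 21, 20, 18, 19, 19, 20, 19, 18, 19, 18, 18, 20, 19, 18, 20, 20, 20, 20, 21, 20, 20, 20, 19, 20, 20, 20, 21, 19, 22, 27, 32, 33, 38, 46, 59, 68, 70, 70, 71, 71, 71, 70, 70, 69, 69, 71, 70, 69, 68]
184 [39, 42, 40, 40, 39, 31, 23, 19, 20, 20, 19, 19, 20, 20, 20, 20, 19, 19, 20, 20, 20, 20, 20, 20, 19, 20, 20, 21, 21, 22, 21, 20, 20, 21, 23, 27, 34, 38, 39, 43, 52, 57, 61, 63, 66, 69, 69, 70, 69, 68, 71, 72, 73, 73, 72]
192 [72, 68, 58, 49, 45, 39, 29, 20, 16, 17, 16, 18, 17, 18, 18, 17, 17, 17, 18, 16, 17, 17, 16, 16, 17, 19, 19, 16, 17, 17, 17, 18, 18, 17, 16, 17, 19, 25, 34, 40, 52, 66, 72, 74, 73, 73, 71, 70, 71, 71, 71, 71, 72, 71, 70]
192 [74, 70, 60, 51, 47, 42, 29, 20, 17, 18, 19, 17, 17, 18, 17, 18, 16, 19, 18, 18, 17, 18, 18, 18, 19, 18, 18, 18, 18, 17, 17, 18, 17, 18, 17, 18, 17, 25, 34, 40, 53, 67, 75, 77, 76, 74, 73, 73, 73, 73, 73, 73, 74, 73, 73]
roller 236 171 200
roller 244 170 199
roller 252 169 198
roller 258 171 197
```

>>> drive_tool --pt "0.6 0 0 0 0 0 1" --pt "1.3 0 0 0 0 0 1" --pt "2 0 0 0 0 0 1" --pt "2.7 0 0 0 0 0 1" --pt "3.2 0 0 0 0 0 1"

```text
time_s: 11.0
eef_pos: [0.658, 0.0648, 0.0316]
tcp_rot: [[-0.114, 0.993, -0.0], [0.993, 0.114, 0.0], [0.0, -0.0, -1.0]]
force: [-0.7, 0.1, -0.8]
finger_gap: 0.022
finger_force: 30.0
```

>>> drive_tool --pt "0.6 0 0 0 0 0 1" --pt "1.2 0 0 0 0 0 1" --pt "1.8 0 0 0 0 0 1" --pt "2.3 0 0 0 0 0 1" --pt "2.6 0 0 0 0 0 1"

```text
time_s: 11.5
eef_pos: [0.6551, 0.0903, 0.0316]
tcp_rot: [[-0.114, 0.994, -0.0], [0.994, 0.114, 0.0], [0.0, -0.0, -1.0]]
force: [0.1, 0.0, -1.0]
finger_gap: 0.0216
finger_force: 30.0
```

>>> drive_tool --pt "0.2 0 0 0 0 0 1" --pt "0.4 0 0 0 0 0 1" --pt "0.6 0 0 0 0 0 1" --pt "0.8 0 0 0 0 0 1" --pt "1 0 0 0 0 0 1"

```text
time_s: 12.0
eef_pos: [0.654, 0.0998, 0.0316]
tcp_rot: [[-0.113, 0.994, -0.0], [0.994, 0.113, 0.0], [0.0, -0.0, -1.0]]
force: [0.4, -0.1, -1.0]
finger_gap: 0.0215
finger_force: 30.0
```

>>> drive_tool --pt "0.15 0 0 0 0 0 1" --pt "0.3 0 0 0 0 0 1" --pt "0.45 0 0 0 0 0 1" --pt "0.6 0 0 0 0 0 1" --pt "0.7 0 0 0 0 0 1"

```text
time_s: 12.5
eef_pos: [0.6532, 0.1068, 0.0316]
tcp_rot: [[-0.114, 0.994, -0.0], [0.994, 0.114, -0.0], [-0.0, -0.0, -1.0]]
force: [0.9, 0.2, -1.5]
finger_gap: 0.0217
finger_force: 30.0
```

>>> drive_tool --pt "0.1 0 0 0 0 0 1" --pt "0.2 0 0 0 0 0 1" --pt "0.3 0 0 0 0 0 1" --pt "0.3 0 0 0 0 0 1" --pt "0.3 0 0 0 0 0 1"

```text
time_s: 13.0
eef_pos: [0.6529, 0.1092, 0.0317]
tcp_rot: [[-0.113, 0.994, 0.0], [0.994, 0.113, -0.001], [-0.001, -0.0, -1.0]]
force: [-0.1, -4.2, -1.2]
finger_gap: 0.0218
finger_force: 30.0
```

Run:
```python
from h import *
t=cams.snapshot("top");o=st();cv2.imwrite("pics/t8.png",t)
a=cv2.imread("pics/t6.png").astype(int).sum(2)//3;g=t.astype(int).sum(2)//3
for r in(176,192):
  print(r,a[r,225:235].tolist(),a[r,256:275].tolist());print(r,g[r,225:235].tolist(),g[r,256:275].tolist())
```

```text
13.05 tcp [0.653  0.1092 0.0317] R [[-0.1133, 0.9936, 0.0], [0.9936, 0.1133, -0.0005], [-0.0005, -0.0, -1.0]] F [ 1.5 -3.5 -0.2] gap 0.0221 ff 30.0 q [ 5.1 25.5 84.  -0.  70.6 -1.4]
176 [74, 53, 43, 39, 32, 24, 19, 18, 21, 21] [22, 21, 21, 23, 27, 32, 36, 45, 59, 71, 90, 113, 127, 140, 147, 149, 148, 147, 147]
176 [67, 50, 43, 37, 25, 20, 20, 20, 20, 20] [89, 105, 107, 105, 96, 73, 45, 34, 36, 35, 42, 71, 114, 140, 148, 150, 150, 150, 148]
192 [72, 68, 58, 49, 45, 39, 29, 20, 16, 17] [18, 18, 17, 16, 17, 19, 25, 34, 40, 52, 66, 72, 74, 73, 73, 71, 70, 71, 71]
192 [73, 68, 56, 49, 45, 38, 24, 18, 15, 18] [67, 95, 106, 107, 106, 96, 72, 47, 37, 35, 36, 38, 49, 64, 71, 73, 71, 71, 73]
```

>>> drive_tool --pt "0.05 0 0 0 0 0 1" --pt "0.1 0 0 0 0 0 1" --pt "0.1 0 0 0 0 0 1" --pt "0.1 0 0 0 0 0 1" --pt "0.1 0 0 0 0 0 1"

```text
time_s: 13.55
eef_pos: [0.6529, 0.1097, 0.0317]
tcp_rot: [[-0.113, 0.994, 0.0], [0.994, 0.113, -0.001], [-0.001, -0.0, -1.0]]
force: [0.2, -7.2, -0.6]
finger_gap: 0.0219
finger_force: 30.0
```

>>> drive_tool --pt "0.05 0 0 0 0 0 1" --pt "0.1 0 0 0 0 0 1" --pt "0.1 0 0 0 0 0 1" --pt "0.1 0 0 0 0 0 1" --pt "0.1 0 0 0 0 0 1"

```text
time_s: 14.05
eef_pos: [0.6528, 0.1101, 0.0317]
tcp_rot: [[-0.113, 0.994, 0.0], [0.994, 0.113, -0.002], [-0.002, -0.0, -1.0]]
force: [0.2, -8.8, -0.5]
finger_gap: 0.0219
finger_force: 30.0
```

>>> drive_tool --pt "0.05 0 0 0 0 0 1" --pt "0.1 0 0 0 0 0 1" --pt "0.1 0 0 0 0 0 1" --pt "0.1 0 0 0 0 0 1" --pt "0.1 0 0 0 0 0 1"

```text
time_s: 14.55
eef_pos: [0.6528, 0.1106, 0.0317]
tcp_rot: [[-0.113, 0.994, 0.0], [0.994, 0.113, -0.002], [-0.002, -0.0, -1.0]]
force: [0.9, -10.8, -0.3]
finger_gap: 0.0216
finger_force: 30.0
```

>>> drive_tool --pt "0.03 0 0 0 0 0 1" --pt "0.06 0 0 0 0 0 1" --pt "0.06 0 0 0 0 0 1" --pt "0.06 0 0 0 0 0 1" --pt "0.06 0 0 0 0 0 1"

```text
time_s: 15.05
eef_pos: [0.6527, 0.1108, 0.0317]
tcp_rot: [[-0.113, 0.994, 0.0], [0.994, 0.113, -0.003], [-0.003, -0.0, -1.0]]
force: [0.2, -13.7, 0.8]
finger_gap: 0.0218
finger_force: 30.0
```

>>> drive_tool --pt "0 0 0 0 0 0 1" --pt "0 0 0 0 0 0 1" --pt "0 0 0 0 0 0 1" --pt "0 0 0 0 0 0 1" --pt "0 0 0 0 0 0 1"

```text
time_s: 15.55
eef_pos: [0.6528, 0.1108, 0.0317]
tcp_rot: [[-0.113, 0.994, 0.0], [0.994, 0.113, -0.003], [-0.003, -0.0, -1.0]]
force: [-0.2, -13.5, -0.3]
finger_gap: 0.0218
finger_force: 30.0
```

>>> drive_tool --pt "-0.1 0 0 0 0 0 1" --pt "-0.25 0 0 0 0 0 1" --pt "-0.4 0 0 0 0 0 1" --pt "-0.55 0 0 0 0 0 1" --pt "-0.6 0 0 0 0 0 1"

```text
time_s: 16.05
eef_pos: [0.6531, 0.1078, 0.0316]
tcp_rot: [[-0.114, 0.994, -0.0], [0.994, 0.114, 0.001], [0.001, -0.0, -1.0]]
force: [0.4, 0.0, -0.9]
finger_gap: 0.0217
finger_force: 30.0
```

>>> drive_tool --pt "0 0 -0.1 0 0 0 1" --pt "0 0 -0.2 0 0 0 1" --pt "0 0 -0.4 0 0 0 1" --pt "0 0 -0.6 0 0 0 1" --pt "0 0 -0.9 0 0 0 1"

```text
time_s: 16.55
eef_pos: [0.6529, 0.1073, 0.0406]
tcp_rot: [[-0.114, 0.994, -0.0], [0.994, 0.114, -0.0], [-0.0, -0.0, -1.0]]
force: [-0.7, -0.4, -2.5]
finger_gap: 0.022
finger_force: 30.0
```

>>> drive_tool --pt "0 0 -0.5 0 0 0 1" --pt "0 0 -1.2 0 0 0 1" --pt "0 0 -2.2 0 0 0 1" --pt "0 0 -3.2 0 0 0 1" --pt "0 0 -4 0 0 0 1"

```text
time_s: 17.05
eef_pos: [0.6538, 0.1073, 0.0824]
tcp_rot: [[-0.113, 0.994, 0.002], [0.994, 0.113, 0.0], [-0.0, 0.002, -1.0]]
force: [0.2, 0.3, -2.1]
finger_gap: 0.0218
finger_force: 30.0
```

>>> drive_tool --pt "0 0 -1 0 0 0 1" --pt "0 0 -2.2 0 0 0 1" --pt "0 0 -3.4 0 0 0 1" --pt "0 0 -4.4 0 0 0 1" --pt "0 0 -5 0 0 0 1"

```text
time_s: 17.55
eef_pos: [0.6538, 0.1073, 0.1324]
tcp_rot: [[-0.113, 0.994, 0.002], [0.994, 0.113, 0.0], [-0.0, 0.002, -1.0]]
force: [0.9, -0.4, -2.1]
finger_gap: 0.0219
finger_force: 30.0
```

>>> drive_tool --pt "0 0 0 0 0 0 1" --pt "0 0 0 0 0 0 1" --pt "0 0 0 0 0 0 1" --pt "0 0 0 0 0 0 1" --pt "0 0 0 0 0 0 1"

```text
time_s: 18.05
eef_pos: [0.6529, 0.1072, 0.13]
tcp_rot: [[-0.114, 0.994, -0.001], [0.994, 0.114, -0.0], [0.0, -0.001, -1.0]]
force: [-0.2, -1.3, -2.2]
finger_gap: 0.0218
finger_force: 30.0
```

Run:
```python
from h import *
o=st();a=cams.snapshot("side");w=cams.snapshot("wrist");cv2.imwrite("pics/s9.png",a);cv2.imwrite("pics/w9.png",w)
d=np.array([-.1135,.9935,0]);p=np.array([.6705,-.0407,.032+.09+.009])+d*.1486+[0,0,.019-.0002];print(p)
c=cam("side");tip=p+d*.212
print("tip",proj(c,[tip]).round(1),"tip -10mm",proj(c,[tip-[0,0,.01]]).round(1),"roller far",proj(c,[p+d*(.169-.018)]).round(1))
u,v=proj(c,[tip])[0].astype(int)
g=a.astype(int).sum(2)//3;print(u-14,v-10);print(g[v-10:v+16,u-14:u+14])
```

```text
18.05 tcp [0.6529 0.1072 0.13  ] R [[-0.1135, 0.9935, -0.0009], [0.9935, 0.1135, -0.0001], [0.0, -0.0009, -1.0]] F [-0.2 -1.3 -2.2] gap 0.0218 ff 30.0 q [ 4.9 19.9 80.1 -0.  80.  -1.6]
[0.6536339 0.1069341 0.1498   ]
tip [[212.4 258.5]] tip -10mm [[213. 263.]] roller far [[227.3 240.3]]
198 248
[[103  58  54  58  53  55  44  98  96  95  86  68  59  55  46  33  33  34
   30  65 108 107  93  78  70  54  55  46]
 [ 59  50  52  53  47  43  92  97  93  74  68  60  50  50  38  39  62  55
   42 116 104  99  86  71  58  54  53  51]
 [ 58  57  42  47  91  91  96  93  98  68  62  53  44  43  33  59  99  44
  123 111  97  87  72  57  52  54  45  37]
 [ 93  88  91 104  95  78  92  78  73  58  66  52  37  35  39  96  51  90
  115  96  86  72  59  63  58  42  38  31]
 [ 94  95  96  93  90  86  94  87 106  81  84  60  52  40  98  97  71 110
  100  90  77  67  55  51  53  38  46  39]
 [ 92  86  88  92  94  91  92 101  80  54  61  60  52  80  58  80 114 111
   98  78  69  59  56  48  40  37  35  43]
 [120 133 134 113 100  94  91  84  54  43  45  44  50  60  48 120 125 112
   99  80  59  51  47  46  3
[... 1538 characters left out ...]
 70  55  67 102  98 101 104 126 143  81  40  60  75 153 155 154 155 153
  151 147 149 147 149 151 146 149 153 148]
 [ 83  72  72 160 118 130  83  81 107  55  43  68 150 159 152 151 152 152
  147 146 148 144 143 148 148 149 148 153]
 [ 81  78  76  89 153 149 146 147 153 113 146 142 151 146 146 149 153 149
  151 153 150 157 155 153 149 152 151 149]
 [ 82  81  74 148 157 155 153 155 156 148 151 146 144 148 151 152 151 153
  158 161 113 142 165 158 157 154 150 144]
 [ 82  78  66 158 152 154 152 154 158 151 152 152 153 151 150 154 152 152
  158 119  59  70  82  95  91 136 132 152]
 [ 74  73 147 152 151 149 150 151 152 154 151 154 151 150 152 154 154 153
  110  53  50  58  52  60  58  68  70 167]]
```

>>> drive_tool --pt "0 -1 -0.3 0 0 1 1" --pt "0.2 -3 -0.7 0 0 3 1" --pt "0.4 -5.5 -1 0 0 5 1" --pt "0.6 -8 -1 0 0 7 1" --pt "0.8 -10 -1 0 0 8.7 1"

```text
time_s: 18.65
eef_pos: [0.5512, 0.1038, 0.1409]
tcp_rot: [[0.04, 0.999, -0.0], [0.999, -0.04, 0.0], [0.0, -0.0, -1.0]]
force: [0.4, -0.5, -1.9]
finger_gap: 0.0216
finger_force: 30.0
```

>>> drive_tool --pt "-0.2 -2.5 0 0 0 2.2 1" --pt "-0.4 -5 0 0 0 4.5 1" --pt "-0.6 -7.5 0 0 0 6.7 1" --pt "-0.7 -9 0 0 0 8.2 1" --pt "-0.7 -9.64 0 0 0 8.78 1"

```text
time_s: 19.15
eef_pos: [0.4548, 0.1005, 0.1407]
tcp_rot: [[0.191, 0.982, 0.0], [0.982, -0.191, 0.0], [0.0, 0.0, -1.0]]
force: [0.8, 0.0, -2.4]
finger_gap: 0.0218
finger_force: 30.0
```

>>> drive_tool --pt "0 0 0.3 0 0 0 1" --pt "0 0 0.8 0 0 0 1" --pt "0 0 1 0 0 0 1" --pt "0 0 1 0 0 0 1" --pt "0 0 1 0 0 0 1"

```text
time_s: 19.65
eef_pos: [0.4565, 0.1005, 0.1303]
tcp_rot: [[0.19, 0.982, -0.001], [0.982, -0.19, -0.0], [-0.0, -0.001, -1.0]]
force: [-0.8, 0.6, -2.4]
finger_gap: 0.0217
finger_force: 30.0
```

Run:
```python
from h import *
o=st();np.save("o10.npy",o,allow_pickle=True);w=cams.snapshot("wrist");a=cams.snapshot("side");t=cams.snapshot("top")
for n,i in(("w10",w),("s10",a),("t10",t)):cv2.imwrite(f"pics/{n}.png",i)
C=np.zeros((600,800,3),np.uint8)
k=cv2.resize(w[0:400,200:430],None,fx=1.5,fy=1.5);C[:600,:345]=k[:600]
k=cv2.resize(a[230:345,250:400],None,fx=3,fy=3,interpolation=cv2.INTER_CUBIC);C[:345,350:]=k
k=cv2.resize(t[225:287,205:355],None,fx=3,fy=3,interpolation=cv2.INTER_CUBIC);C[350:350+k.shape[0],350:]=k
cv2.imwrite("pics/c10.png",cv2.convertScaleAbs(C,alpha=1.3))
```

```text
19.65 tcp [0.4565 0.1005 0.1303] R [[0.1902, 0.9817, -0.0007], [0.9817, -0.1902, -0.0001], [-0.0002, -0.0007, -1.0]] F [-0.8  0.6 -2.4] gap 0.0217 ff 30.0 q [  6.1 -10.  111.8   0.   78.2  17.1]
```

View pics/c10.png

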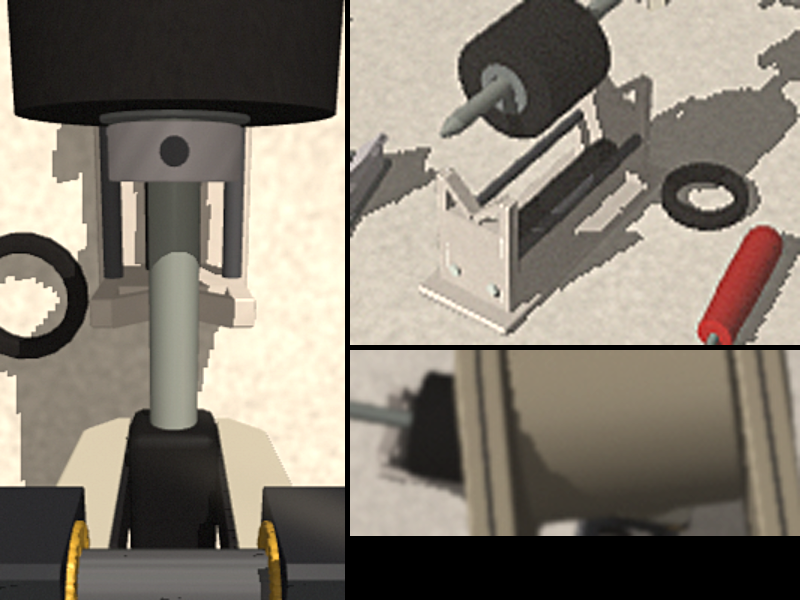

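Run:
```python
from h import *
o=np.load("o10.npy",allow_pickle=True).item();o["eef_pos"]=np.array([.4567,.0999,.1308]);w=cam("wrist",o)
s=np.array([.1901,.9818,0]);n=np.array([.9818,-.1901,0]);m=np.array([.4772,.2059,0])
for X,Y in((235,325),(254,322),(255,298),(235,298),(92,325),(111,328)):
    q=ray(w,200+X/1.5,Y/1.5,.091)-m;print((X,Y),"stand x",(q@s).round(4),"y",(q@n).round(4))
c=cam("side");P=o["eef_pos"]+[0,0,.019];print("tip",proj(c,[P+.212*s]),"seen",250+95/3,230+132/3,"far notch",proj(c,[m+.081*s+[0,0,.0715]]),"seen",250+(478-350)/3,230+213/3)
```

```text
(235, 325) stand x -0.0804 y 0.021
(254, 322) stand x -0.0794 y 0.0274
(255, 298) stand x -0.0711 y 0.0274
(235, 298) stand x -0.0711 y 0.0207
(92, 325) stand x -0.0805 y -0.0278
(111, 328) stand x -0.0815 y -0.0213
tip [[280.44131387 274.1751159 ]] seen 281.6666666666667 274.0 far notch [[289.91484853 301.46824409]] seen 292.6666666666667 301.0
```

>>> drive_tool --pt "0 0 0.5 0 0 0 1" --pt "0 0 1.4 0 0 0 1" --pt "0 0 2.4 0 0 0 1" --pt "0 0 3.3 0 0 0 1" --pt "0 0 4 0 0 0 1"

```text
time_s: 20.3
eef_pos: [0.4556, 0.1005, 0.0891]
tcp_rot: [[0.19, 0.982, -0.002], [0.982, -0.19, -0.0], [-0.0, -0.002, -1.0]]
force: [-0.2, -0.0, -2.0]
finger_gap: 0.0217
finger_force: 30.0
```

>>> drive_tool --pt "0 0 0.7 0 0 0 1" --pt "0 0 1.4 0 0 0 1" --pt "0 0 2 0 0 0 1" --pt "0 0 2.4 0 0 0 1" --pt "0 0 2.6 0 0 0 1"

```text
time_s: 20.8
eef_pos: [0.4561, 0.1005, 0.0642]
tcp_rot: [[0.19, 0.982, -0.001], [0.982, -0.19, -0.0], [-0.0, -0.001, -1.0]]
force: [-0.4, 0.1, -1.9]
finger_gap: 0.0218
finger_force: 30.0
```

>>> drive_tool --pt "0 0 0.1 0 0 0 1" --pt "0 0 0.2 0 0 0 1" --pt "0 0 0.3 0 0 0 1" --pt "0 0 0.3 0 0 0 1" --pt "0 0 0.3 0 0 0 1"

```text
time_s: 21.3
eef_pos: [0.4565, 0.1006, 0.0619]
tcp_rot: [[0.19, 0.982, 0.0], [0.982, -0.19, 0.0], [0.0, 0.0, -1.0]]
force: [0.1, -0.1, -2.4]
finger_gap: 0.0219
finger_force: 30.0
```

>>> drive_tool --pt "0 0 0.05 0 0 0 1" --pt "0 0 0.1 0 0 0 1" --pt "0 0 0.1 0 0 0 1" --pt "0 0 0.1 0 0 0 1" --pt "0 0 0.1 0 0 0 1"

```text
time_s: 21.8
eef_pos: [0.4566, 0.1006, 0.061]
tcp_rot: [[0.19, 0.982, 0.001], [0.982, -0.19, 0.0], [0.0, 0.001, -1.0]]
force: [-1.0, -0.2, 4.3]
finger_gap: 0.0221
finger_force: 30.0
```

>>> drive_tool --pt "0 0 0.05 0 0 0 1" --pt "0 0 0.1 0 0 0 1" --pt "0 0 0.1 0 0 0 1" --pt "0 0 0.1 0 0 0 1" --pt "0 0 0.1 0 0 0 1"

```text
time_s: 22.3
eef_pos: [0.4568, 0.1006, 0.0608]
tcp_rot: [[0.19, 0.982, 0.001], [0.982, -0.19, 0.0], [0.0, 0.001, -1.0]]
force: [-6.5, -1.0, 12.0]
finger_gap: 0.0218
finger_force: 30.0
```

>>> drive_tool --pt "0 -0.03 -0.05 0 0 0 1" --pt "0 -0.06 -0.12 0 0 0 1" --pt "0 -0.06 -0.12 0 0 0 1" --pt "0 -0.06 -0.12 0 0 0 1" --pt "0 -0.06 -0.12 0 0 0 1"

```text
time_s: 22.8
eef_pos: [0.4559, 0.1007, 0.0609]
tcp_rot: [[0.19, 0.982, 0.0], [0.982, -0.19, 0.0], [0.0, 0.0, -1.0]]
force: [0.9, 1.4, 0.7]
finger_gap: 0.0219
finger_force: 30.0
```

Light contact now; release.

>>> drive_tool --pt "0 0 0 0 0 0 0.4" --pt "0 0 0 0 0 0 0.2" --pt "0 0 0 0 0 0 0" --pt "0 0 0 0 0 0 -0.2" --pt "0 0 0 0 0 0 -0.3"

```text
time_s: 23.3
eef_pos: [0.4557, 0.1006, 0.0607]
tcp_rot: [[0.19, 0.982, -0.0], [0.982, -0.19, -0.0], [-0.0, -0.0, -1.0]]
force: [-0.5, -0.2, -0.2]
finger_gap: 0.055
finger_force: 0.0
```

>>> drive_tool --pt "0 0 0 0 0 0 -0.3" --pt "0 0 0 0 0 0 -0.3" --pt "0 0 0 0 0 0 -0.3" --pt "0 0 0 0 0 0 -0.3" --pt "0 0 0 0 0 0 -0.3"

```text
time_s: 23.8
eef_pos: [0.4557, 0.1006, 0.0608]
tcp_rot: [[0.19, 0.982, -0.0], [0.982, -0.19, -0.0], [-0.0, -0.0, -1.0]]
force: [0.2, -0.7, 0.0]
finger_gap: 0.0607
finger_force: 0.0
```

>>> drive_tool --pt "0 0 -1 0 0 0 -0.3" --pt "0 0 -3 0 0 0 -0.3" --pt "0 0 -6 0 0 0 -0.3" --pt "0 0 -10 0 0 0 -0.3" --pt "0 0 -14 0 0 0 -0.3"

```text
time_s: 24.3
eef_pos: [0.4552, 0.1006, 0.2027]
tcp_rot: [[0.19, 0.982, -0.0], [0.982, -0.19, -0.0], [-0.0, -0.0, -1.0]]
force: [1.1, 0.0, 0.6]
finger_gap: 0.0609
finger_force: 0.0
```

>>> drive_tool --pt "-3 0 -1 0 0 0 -0.3" --pt "-6 0 -3 0 0 0 -0.3" --pt "-8 0 -4 0 0 0 -0.3" --pt "-8 0 -4 0 0 0 -0.3" --pt "-8 0 -4 0 0 0 -0.3"

```text
time_s: 24.8
eef_pos: [0.4407, 0.0222, 0.2413]
tcp_rot: [[0.191, 0.982, 0.001], [0.982, -0.191, 0.0], [0.001, 0.001, -1.0]]
force: [-0.5, 0.6, -0.0]
finger_gap: 0.061
finger_force: 0.0
```

Run:
```python
from h import *
o=st();w=cams.snapshot("wrist");a=cams.snapshot("side");cv2.imwrite("pics/w11.png",w);cv2.imwrite("pics/s11.png",a)
s=np.array([.1901,.9818,0]);m=np.array([.4772,.2059,.08]);g=m-.126*s
cw=cam("wrist",o);n=np.array([.9818,-.1901,0])
gw=w.astype(int).sum(2)//3
# expected projections
for k,x in(("grip near",-35),("grip far",35),("shaft60",60),("collar",99),("roller",137),("tip",230)):
    print(k,proj(cw,[g+x/1000*s])[0].round(1),proj(cam("side"),[g+x/1000*s])[0].round(1))
for x in(-20,20,41,65):
    u,v=proj(cw,[g+x/1000*s+[0,0,.011 if x<35 else .0]])[0].astype(int);print(x,u,v,gw[v,u-30:u+31:2].tolist())
u,v=proj(cw,[g])[0].astype(int);print("col",u,[(r,gw[r,u]) for r in range(v-90,min(v+110,479),4)])
gs=a.astype(int).sum(2)//3;u,v=proj(cam("side"),[g+.23*s])[0].astype(int);print(u-10,v-6);print(gs[v-6:v+10,u-10:u+14])
```

```text
24.8 tcp [0.4407 0.0222 0.2413] R [[0.1914, 0.9815, 0.0011], [0.9815, -0.1914, 0.0004], [0.0006, 0.001, -1.0]] F [-0.5  0.6 -0. ] gap 0.061 ff 0.0 q [ -3.8 -18.4 107.2   0.   91.2   7.2]
grip near [316.2 181.8] [359.1 237.6]
grip far [316.2  88.5] [341.2 253.2]
shaft60 [316.2  52.3] [334.4 259.1]
collar [316.2  -7.6] [323.4 268.7]
roller [316.2 -70.4] [312.1 278.5]
tip [ 316.2 -245.9] [282.  304.7]
-20 316 164 [77, 77, 77, 76, 79, 81, 79, 78, 0, 13, 15, 13, 15, 13, 12, 12, 15, 15, 13, 12, 14, 1, 110, 150, 150, 149, 144, 142, 151, 152, 150]
20 316 109 [81, 78, 81, 81, 79, 78, 77, 73, 9, 14, 18, 14, 16, 18, 19, 14, 16, 18, 14, 17, 20, 12, 43, 80, 79, 75, 66, 158, 149, 148, 146]
41 316 79 [48, 50, 51, 48, 48, 48, 49, 51, 50, 51, 49, 51, 70, 82, 94, 98, 95, 90, 76, 47, 50, 51, 51, 50, 49, 52, 50, 48, 49, 48, 56]
65 316 44 [24, 25, 46, 73, 73, 71, 73, 68, 1, 10, 12, 58, 70, 84, 95, 98, 94, 90, 78, 0, 5, 6, 80, 72, 94, 137, 140, 62, 21, 25, 33]
col 316 [(46, np.int64(98)), (50, np.int64(99)), (54, np.int64(98)), (58, np.int64(97)), (62, np.int64(97)), (66, np.int64(97)), (70, np.int64(96))
[... 1835 characters left out ...]
52 151 155 151 150 149 155 144 153 150 151 145 154 155 155 151 150
  152 154 159  57  63 167]
 [152 155 152 151 150 147 146 144 137 150 151 152 150 149 149 151 151 150
  147 153 156 148  53 161]
 [151 152 150 147 147 147 150 145 142 154 150 150 147 145 147 148 149 153
  152 152 151 155 142 152]
 [153 152 153 148 148 149 147 144 138 152 149 148 147 147 151 150 150 152
  151 151 149 148 150 150]
 [151 152 151 155 157 149 143 146 134 150 149 170 149 148 147 149 147 150
  149 150 150 150 147 149]
 [146 148 150 156 157 151 145 151 129 149 149 152 150 150 148 149 150 150
  150 150 149 148 151 147]
 [144 149 149 151 153 151 153 150 148 148 146 166 148 149 152 151 148 149
  151 150 148 149 149 148]]
```

```bash
python3 -c "
from rig import job;print(job.job_done())"
```

```text
the job is handed in; nothing more can be done
None
```

I put the axle through the roller, pressed it in at about 13 N (wrist reading, peak 13.7 N), carried it to the white stand, laid it in the notches and let go. I then handed the job in at about 25 s of the 67 s allowed; the camera check after release showed grip and tip where they should be, but no verdict came back.

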